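# Fetch a connector shell from the latched drawer behind the bottle

### The job

The larger of two connector shells lies in the latched drawer of the low steel drawer unit, behind the bottle. Stand the bottle upright on the bench clear of the drawer's path, squeeze the drawer's trigger against its pull bar to draw it wide open, and set the larger shell down in the shallow kit tray, leaving the smaller one in the drawer. Then push the drawer fully home until it latches and, taking the pull bar without the trigger, give it a steady outward tug of about 10 N to prove that the catch holds; leave everything else where it lies.

Things in the scene. Friction and masses are not known exactly. Their poses are not given: they have to be found in the camera images.
- cabinet: Fixed low drawer unit of grey sheet steel, 244 mm wide, 190 mm deep, 62 mm high, one drawer with a white front. Origin: middle of its front lower edge, on the bench; x points into the unit (the drawer opens towards -x), y along its front, z up; turned about z. Under the roof's front edge sits a fixed catch.
- drawer (a joint): Drawer slide: 0 = fully home, grows as it comes out towards the unit's -x, stop at 0.125 m. Slides with 1 to 2 N. Latched, it has 2 mm of play, then the catch holds. In closing the bolt rides under the sloped catch over the last 22 mm (up to about 9 N) and springs up behind it only in the last 2 mm.
- pull_bar (a point): Centre of the steel pull bar, moves with the drawer: round, 12 mm thick, along the unit's y, 56 mm in front of the unit's front edge (50 mm before the drawer front), 32 mm above the bench. Straight over 160 mm, its ends bend back to the drawer front. The trigger is behind its middle 70 mm; from 40 to 75 mm either side of the middle the bar is free all round.
- trigger_pad (a point): Middle of the trigger's rear face. The trigger is a black upright plate behind the bar and parallel to it, 70 mm wide, 5 mm thick, 18 to 44 mm above the bench; at rest 8.5 mm of air between them, 25.5 mm over both. Two 6 mm stems, 31 mm either side of its middle, carry it; between them 30 mm of free depth behind it for a finger.
- trigger (a joint): Travel of the trigger towards the bar: 0 at rest, 0.008 m fully squeezed, against a spring of 3.5 to 6.3 N. It draws the bolt down 1.2 times as far; from about 0.006 m the drawer is free to come out.
- bolt (a joint): Latch bolt behind the drawer front, hidden under the roof: 0 = up (the drawer is latched if it is also home), up to 0.0096 m when the trigger is fully squeezed or the bolt passes under the catch. 7 mm and more lets the drawer pass.
- strike: The fixed catch under the unit's roof, 40 mm wide, on which the bolt bears when the drawer is tugged; its frame is that of the drawer unit. The force on it is the force of the tug, less the drawer's friction of 1 to 2 N.
- drawer_floor (a point): Centre of the drawer's inner floor, 10 mm above the bench, moves with the drawer; axes as the unit. Inside 120 mm (x) by 222 mm (y), walls 30 mm high; a divider 14 mm high along x in the middle makes two compartments. Closed, it lies 90 mm behind the unit's front edge; drawn out 0.115 m or more, the shells lie clear in front of the roof.
- bottle: Clear dispensing bottle with a round white cap, 140 mm high, about 0.15 kg, standing in front of the pull bar. Cap 36 mm across, from 113 to 140 mm up; body 36 mm (own x) by 50 mm (own y). Origin: centre of its underside; z up. The bench it stands on ends at a straight front edge, near the line x + y = 0.48 in the world frame.
- shell_large: The larger circular connector shell, 28 mm wide (own x), 38 mm long (own y), 28 mm high, lying in one of the two drawer compartments with its length roughly along the unit's x. Origin: centre of its underside.
- shell_small: The smaller connector shell, 21 x 28 mm, 21 mm high, in the other compartment; same frame. It stays in the drawer.
- kit_tray: Fixed shallow open tray of grey plastic, 120 mm (own x) by 90 mm (own y), 20 mm high, walls and floor 3 mm. Origin: centre of its underside.
- tape_roll: Black roll of tape, 57 mm across, 19 mm high, lying flat: bystander, leave it.
- cutter: Red and black side cutter, 106 mm long, lying flat: bystander, leave it.
- driver: Blue screwdriver, 145 mm long, lying: bystander, leave it.

How it is judged (in metres and radians):
On the way, in this order (a step that is already met when the one before it is completed fails the run):
1. the bottle stands upright on the bench, released, clear of the drawer's path ((y of bottle in the frame of cabinet above 0.15 m or y of bottle in the frame of cabinet below -0.15 m or x of bottle in the frame of cabinet below -0.215 m) and angle between bottle's own z axis and vertical below 0.1 rad and height (world z) of bottle between -0.006 and 0.008 m and contact force between the fingers and bottle below 0.05 N), for 0.2 s.
2. the drawer is drawn out at least 100 mm (value of joint drawer above 0.1 m), for 0.2 s.
3. the larger shell lies in the kit tray, released (x of shell_large in the frame of kit_tray between -0.05 and 0.05 m and y of shell_large in the frame of kit_tray between -0.036 and 0.036 m and z of shell_large in the frame of kit_tray between -0.002 and 0.024 m and contact force between the fingers and shell_large below 0.05 N), for 0.2 s.
4. the drawer is fully home with its bolt up (value of joint drawer below 0.004 m and value of joint bolt below 0.002 m), for 0.2 s.
5. the closed drawer is tugged outwards: the bolt bears on the catch with more than 6 N and holds (all of step 4 and contact force between strike and anything else above 6 N), for 0.3 s.
At the end, for the whole second after the job is handed in: Larger shell at rest in the kit tray, smaller one in the drawer; drawer home within 4 mm, bolt up within 2 mm; bottle on the bench, upright within 0.1 rad, its centre over 150 mm to a side of the unit's middle line or over 215 mm in front of its front edge (all of step 4 and (y of bottle in the frame of cabinet above 0.15 m or y of bottle in the frame of cabinet below -0.15 m or x of bottle in the frame of cabinet below -0.215 m) and angle between bottle's own z axis and vertical below 0.1 rad and height (world z) of bottle between -0.006 and 0.008 m and x of shell_large in the frame of kit_tray between -0.05 and 0.05 m and y of shell_large in the frame of kit_tray between -0.036 and 0.036 m and z of shell_large in the frame of kit_tray between -0.002 and 0.024 m and x of shell_small in the frame of drawer_floor between -0.062 and 0.062 m and y of shell_small in the frame of drawer_floor between -0.113 and 0.113 m and z of shell_small in the frame of drawer_floor between -0.003 and 0.02 m and linear speed of each of bottle, shell_large below 0.02 m/s); the robot touches nothing.
It fails at once if the bottle is tipped by more than 0.6 rad (angle between bottle's own z axis and vertical above 0.6 rad).
It fails at once if the bottle is dropped from more than 30 mm or the larger shell from more than 60 mm above the bench ((contact force between the fingers and bottle below 0.05 N and contact force between bottle and anything else below 0.02 N and height (world z) of bottle above 0.03 m) or (contact force between the fingers and shell_large below 0.05 N and contact force between shell_large and anything else below 0.02 N and height (world z) of shell_large above 0.06 m)).
It fails at once if the catch is loaded with more than 30 N (contact force between strike and anything else above 30 N).
It fails at once if a bystander (tape roll, cutter, driver) is moved by more than 30 mm (distance of any of tape_roll, cutter, driver from where it was at the start of the episode above 0.03 m).
It also fails if it takes over 70 s, if anything falls off the work surface, if the arm or the gripper's body presses on something with over 40 N, if the wrist force passes 120 N, or if a joint passes its speed limit or range.

### The arm

A 6-joint arm with a two-finger parallel gripper is mounted at the origin on a cart in front of the work surface, level with it; the furniture and walls round the work are solid. World frame = base frame: x ahead of the robot, y to its left, z up, the work surface at z = 0. Lengths are in m, angles in degrees, forces in N, time in s.
With the tool pointing down it reaches from about 0.425 to 0.925 m from the base axis. Payload 12.5 kg.
Tool frame: the origin (TCP) lies at the very end of the fingers, on their centre line; the grasp point (between the pads) lies 19 mm behind it; z points along the fingers, y is the line along which they close (so a half turn about z gives the same grasp; the last joint's range is limited). The gripper opens to 85 mm and grips with 20 to 120 N. Pads are 22 mm wide; open, the fingers measure 114 mm over their backs; the gripper's body (76 mm by 85 mm) begins 54 mm behind the grasp point. The pads swing forward as they close: fully open they stand 13 mm farther back than shut.
Start: joints at [-6.05, 28.126, 89.318, -0, 62.55, -6.05], TCP at [0.625, 0, 0.231] pointing down, gripper open.
Joint ranges: [-177.58, 177.58], [-47.91, 125.51], [2.72, 160], [-65.01, 245.01], [3.68, 167.84], [-153.87, 153.87]. Speed limits (degrees/s): [127.2, 127.2, 159.86, 180, 180, 180].

### API

Orientations are given as a 3x3 rotation matrix whose columns are the frame's x, y, z axes.
In Python, from bench import * gives the robot as it stands. The module is installed in compiled form; this text tells all that it offers.
- The arm moves only by the shell command python3 -m handwheel 'ROWS' [FORCE]. ROWS is JSON, a list of rows, each a list of 5 numbers: the shift along the world's x, y, z in m, then the turn about the world's z in degrees, then the opening, from -1 (shut) to 1 (fully open). A call has 1 to 12 rows; each row is the pose to reach, as a shift and turn from the pose commanded when the call began; what a row does not reach only later rows make up. A row lasts 1/12 s, in which the tool goes at most 41.7 mm and 7.16 degrees, less where a joint would pass 70% of its speed; a pose out of reach is approached as far as the arm can. A call with a gripper value outside its range is refused whole. The fingers move at their own pace and stop on an object; FORCE is the grip in N (left out, the last holds). Time passes only in rows, so rows that repeat a pose let the fingers close. It gives the time, the measured TCP pose, the force, the opening and the grip force at its end, in the units of the state.
- sense(): the state, without advancing time (a new reading comes with each control period).
- read_camera(name): name is "scene" or "side" or "wrist"; returns a dict with "img" (420x560x3 uint8, blue, green, red), "intrinsics" (3x3 intrinsics, pixels), "camera_from_world" (4x4, takes a point from world to camera coordinates). Camera axes: x right, y up, looking along -z (the intrinsics and any distortion apply to the point x, -y, -z); pixel columns grow to the right and rows downward; lengths in m; the calibration is good to about 2 mm. A picture is of the moment at which its call begins. There is no depth.
- hand_in(): hands the job in; it is judged then, once.
The state is a dict: "time_s": time; "qpos": joint angles; "joint_velocities": joint speeds; "effort": joint torques, N m; "tool_pos": TCP position; "eef_rot": TCP orientation; "ft_force": force on the tool from outside, world axes, zero at the start; "moment": the same for the moment, N m; "finger_gap": opening from 0.0 (shut) to 1.0 (fully open); "gripper_force": force on a finger pad.
Only numpy, scipy, OpenCV 4.12 (cv2) and the standard library are available. Lean on these libraries where they do the work, as an engineer would, in place of code of your own. Each camera call takes 0.05 s, during which the arm holds its last target. There are 200 camera calls.

## Working session

There is one attempt and no reset: what is moved stays moved. The work goes in short steps, Python scripts to look and compute and a shell command to move; the robot and the scene stay as the last step left them, time stands still between calls to the robot, and variables do not carry over. Pictures are saved under pics/ and viewed, at most 10 in all, crops included, and the job is handed in when it is done.

```bash
mkdir -p pics
cat > h.py <<'E'
from bench import *
import numpy as np, cv2, json
def snap(name,f):
    c=read_camera(name); cv2.imwrite(f'pics/{f}.png',c['img'])
    np.savez(f'pics/{f}.npz',K=c['intrinsics'],T=c['camera_from_world']); return c
def ray(f,u,v):
    d=np.load(f'pics/{f}.npz'); K,T=d['K'],d['T']
    p=np.linalg.inv(K)@[u,v,1]; p=np.array([p[0],-p[1],-p[2]])
    R=T[:3,:3]; return -R.T@T[:3,3], R.T@p
def atz(f,u,v,z):
    o,r=ray(f,u,v); return o+r*(z-o[2])/r[2]
def proj(f,P):
    d=np.load(f'pics/{f}.npz'); K,T=d['K'],d['T']
    p=T[:3,:3]@np.array(P)+T[:3,3]; q=K@[p[0],-p[1],-p[2]]; return q[:2]/q[2]
E
python3 - <<'E'
from h import *
for n in ('scene','side','wrist'):
    c=snap(n,n+'0'); print(n,np.round(ray(n+'0',280,210),3).tolist())
a=[cv2.imread(f'pics/{n}0.png') for n in ('scene','side')]
s=sense(); print({k:np.round(v,3).tolist() for k,v in s.items()})
for n in ('scene','side'):
    cv2.imwrite(f'pics/{n}0b.png',cv2.resize(cv2.imread(f'pics/{n}0.png'),(800,600),interpolation=cv2.INTER_CUBIC))
E
```

```text
scene [[0.072, 0.994, 0.672], [0.486, -0.672, -0.559]]
side [[0.624, -0.687, 0.669], [-0.012, 0.827, -0.562]]
wrist [[0.626, 0.072, 0.374], [-0.007, -0.291, -0.957]]
{'time_s': 0.15, 'qpos': [-6.05, 28.156, 89.341, 0.001, 62.549, -6.05], 'joint_velocities': [0.009, -0.172, -0.069, -0.01, 0.035, 0.078], 'effort': [0.002, -61.871, -26.169, -0.0, 0.003, 0.0], 'tool_pos': [0.625, 0.0, 0.231], 'eef_rot': [[0.0, 1.0, -0.001], [1.0, -0.0, 0.0], [0.0, -0.001, -1.0]], 'ft_force': [-0.849, -0.38, 0.383], 'moment': [-0.005, -0.054, -0.001], 'gripper_force': 0.0, 'finger_gap': 0.999}
```

View pics/scene0b.png

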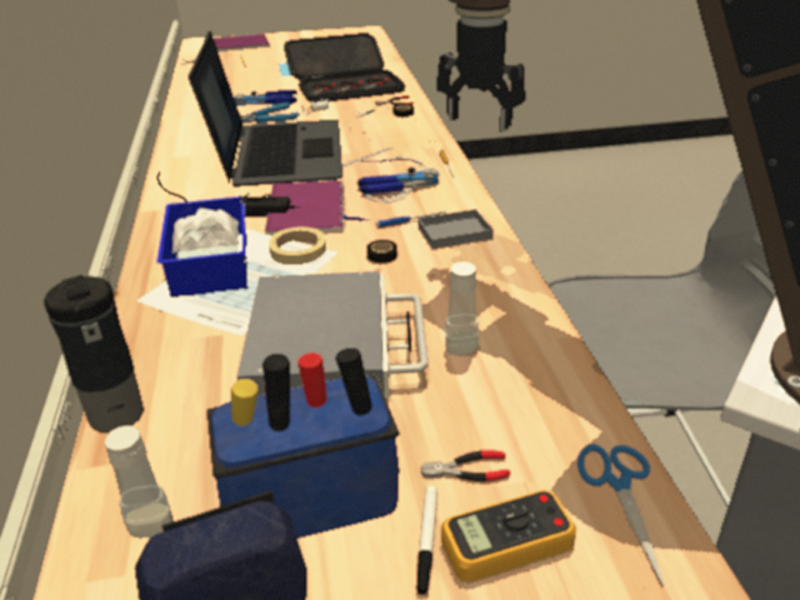

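View pics/side0b.png

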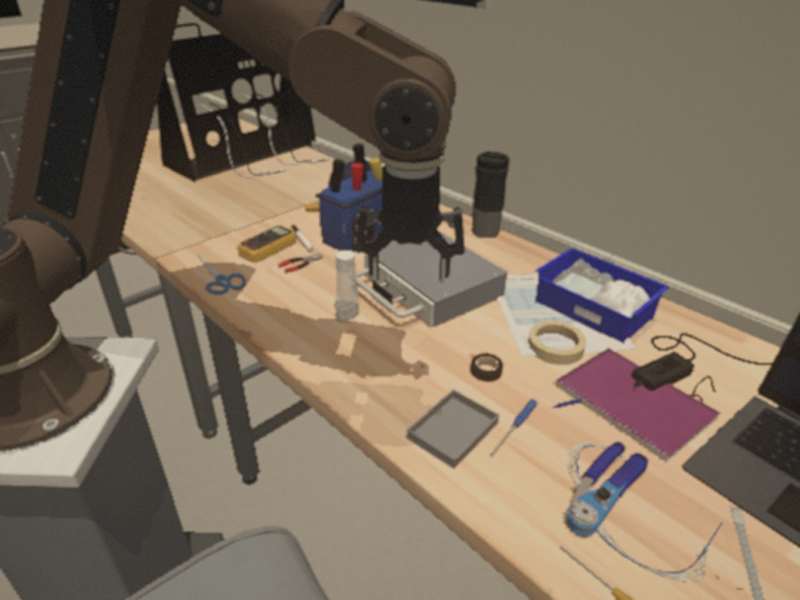

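Run:
```python
from h import *
def crop(n,x0,y0,w,h,k): 
    return cv2.resize(cv2.imread(f'pics/{n}.png')[y0:y0+h,x0:x0+w],None,fx=k,fy=k,interpolation=cv2.INTER_CUBIC)
a=crop('scene0',160,140,200,150,4); b=crop('side0',220,150,200,150,4)
cv2.imwrite('pics/c1.png',a); cv2.imwrite('pics/c2.png',b)
```

```text
(no output)
```

View pics/c1.png

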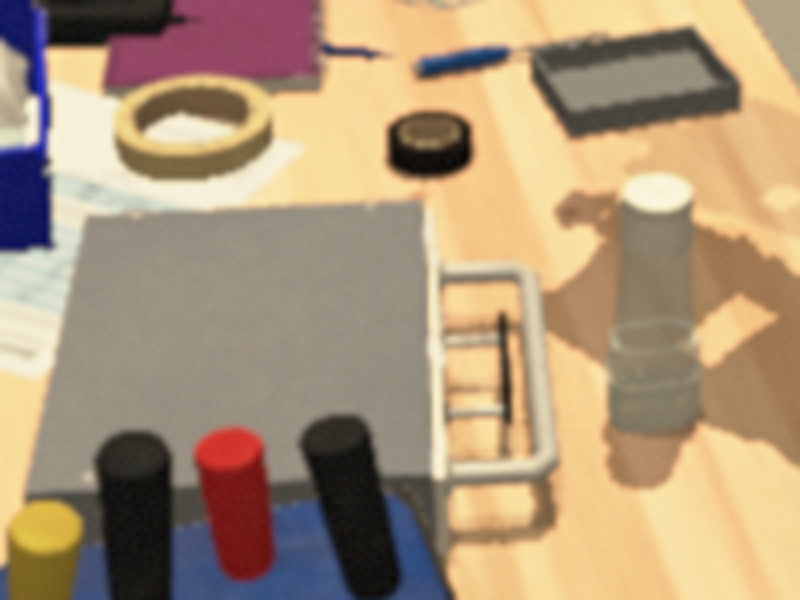

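View pics/c2.png

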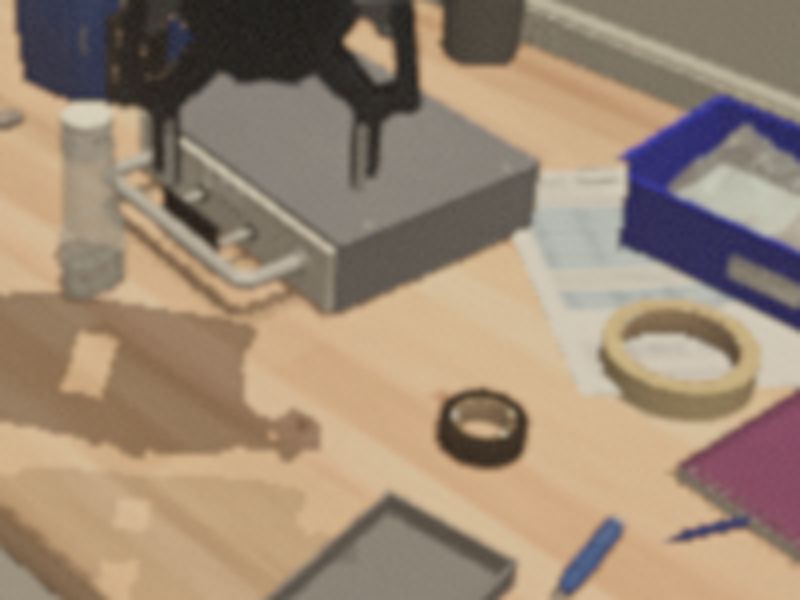

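```bash
cat >> h.py <<'E'
S=lambda u,v,z:atz('scene0',160+u/4,140+v/4,z)
D=lambda u,v,z:atz('side0',220+u/4,150+v/4,z)
E
python3 - <<'E'
from h import *
P=lambda n,p:print(n,np.round(p,4))
for n,u,v in (('A backR',87,217),('B frontR',425,203),('C frontL',437,475),('D backL',30,490)): P(n,S(u,v,.062))
P('side frontR',D(337,247,.062));P('side backR',D(537,165,.062));P('side frontR base',D(333,312,0))
P('side front L',D(180,137,.062))
P('bar far',S(530,285,.032));P('bar near',S(545,455,.032)); P('barcorner side',D(235,275,.032)); P('bar L side',D(122,180,.032))
P('trig S',S(504,315,.044));P('trig S',S(509,420,.044));P('trig D',D(165,188,.044));P('trig D',D(217,225,.044))
P('cap S',S(657,192,.14));P('cap D',D(87,113,.14))
P('bott base D',D(90,287,0)); 
P('tape',S(430,130,.019));P('tape D',D(484,415,.019))
for p in ((419,215),(478,211),(492,235)): P('tray S',atz('scene0',p[0]*.7,p[1]*.7,.02))
for p in ((450,392),(498,420),(457,462),(408,428)): P('tray D',atz('side0',p[0]*.7,p[1]*.7,.02))
print(sense()['time_s'])
E
```

```text
A backR [0.8227 0.3282 0.062 ]
B frontR [0.672  0.2149 0.062 ]
C frontL [0.5264 0.405  0.062 ]
D backL [0.6782 0.5159 0.062 ]
side frontR [0.6759 0.2017 0.062 ]
side backR [0.8235 0.3125 0.062 ]
side frontR base [0.6762 0.2122 0.    ]
side front L [0.5633 0.342  0.062 ]
bar far [0.6018 0.2147 0.032 ]
bar near [0.513  0.3347 0.032 ]
barcorner side [0.6077 0.209  0.032 ]
bar L side [0.5204 0.3281 0.032 ]
trig S [0.5878 0.2604 0.044 ]
trig S [0.5347 0.3338 0.044 ]
trig D [0.5545 0.2993 0.044 ]
trig D [0.5939 0.2522 0.044 ]
cap S [0.5049 0.2449 0.14  ]
cap D [0.5078 0.2386 0.14  ]
bott base D [0.5044 0.2353 0.    ]
tape [0.7635 0.0872 0.019 ]
tape D [0.7657 0.0832 0.019 ]
tray S [ 0.7736 -0.0468  0.02  ]
tray S [ 0.6866 -0.1211  0.02  ]
tray S [ 0.6179 -0.0521  0.02  ]
tray D [0.6972 0.0057 0.02  ]
tray D [ 0.7681 -0.0538  0.02  ]
tray D [ 0.7    -0.1376  0.02  ]
tray D [ 0.6297 -0.0754  0.02  ]
0.15
```

```bash
python3 -m handwheel '[[-0.03,0.06,0,0,1],[-0.06,0.12,0,7,1],[-0.09,0.18,0,14,1],[-0.119,0.241,0,21,1],[-0.119,0.241,0,28,1],[-0.119,0.241,0,33,1],[-0.119,0.241,0,37,1],[-0.119,0.241,0,37,1]]' 20
python3 - <<'E'
from h import *
snap('wrist','w1'); snap('side','s1')
i=cv2.imread('pics/s1.png')[120:250,200:320]
w=cv2.imread('pics/w1.png')
cv2.imwrite('pics/w1b.png',np.hstack([cv2.resize(w,(480,360)),cv2.resize(i,(320,360))]))
E
```

```text
time_s: 0.82
tool_pos: [0.504, 0.2442, 0.2313]
eef_rot: [[-0.608, 0.794, -0.0], [0.794, 0.608, 0.0], [0.001, -0.0, -1.0]]
ft_force: [0.9, -0.7, 0.6]
finger_gap: 1.006
gripper_force: 0.0
```

View pics/w1b.png

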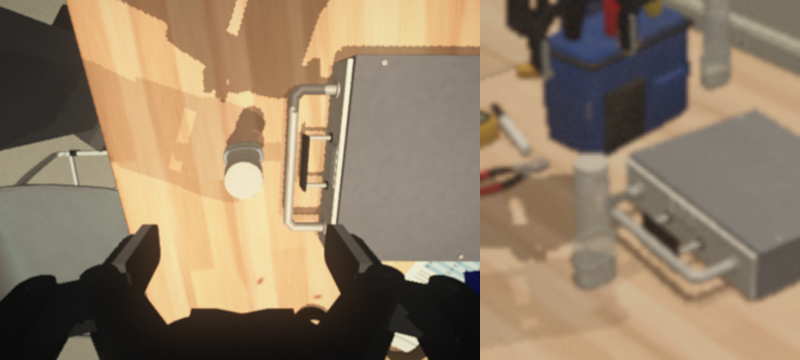

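```bash
cat >> h.py <<'E'
def cab(p,c0=(0.600,0.307),yaw=37):
    a=np.radians(yaw); d=np.array(p[:2])-c0
    return np.array([np.cos(a)*d[0]+np.sin(a)*d[1],-np.sin(a)*d[0]+np.cos(a)*d[1]])
E
python3 - <<'E'
from h import *
print(np.round(sense()['tool_pos'],4))
k=560/480
for n,u,v,z in (('cap',243,180,.14),('bar a',290.5,110,.032),('bar b',290,210,.032),('trigA',305,136,.044),('trigB',305,190,.044),('frontTop',354,60,.06),('frontTop',334,228,.06),('roofR?',347,57,.062),('corner out up',291,92,.032),('corner low',288,226,.032),('rivet',385,63,.062),('rivet',461,256,.062)):
    p=atz('w1',u*k,v*k,z); print(n,np.round(p,4),np.round(cab(p),4))
E
```

```text
[0.5057 0.2415 0.2313]
cap [0.5057 0.2454 0.14  ] [-0.1124  0.0076]
bar a [0.5178 0.3235 0.032 ] [-0.0557  0.0627]
bar b [0.6008 0.2246 0.032 ] [-0.0489 -0.0663]
trigA [0.5488 0.3103 0.044 ] [-0.0389  0.0335]
trigB [0.5933 0.2594 0.044 ] [-0.034 -0.034]
frontTop [0.5329 0.4011 0.06  ] [0.003  0.1155]
frontTop [0.6484 0.2457 0.06  ] [ 0.0018 -0.078 ]
roofR? [0.5247 0.3981 0.062 ] [-0.0053  0.1181]
corner out up [0.5049 0.3396 0.032 ] [-0.0563  0.0833]
corner low [0.6137 0.2052 0.032 ] [-0.0503 -0.0896]
rivet [0.5601 0.418  0.062 ] [0.035  0.1127]
rivet [0.8024 0.3156 0.062 ] [ 0.1668 -0.1149]
```

```bash
python3 -m handwheel '[[0,0.001,-0.03,0,1],[0,0.002,-0.07,0,1],[0,0.002,-0.1,0,1],[0,0.002,-0.121,0,1],[0,0.002,-0.121,0,1],[0,0.002,-0.121,0,-0.5],[0,0.002,-0.121,0,-0.5],[0,0.002,-0.121,0,-0.5],[0,0.002,-0.121,0,-0.5],[0,0.002,-0.121,0,-0.5],[0,0.002,-0.121,0,-0.5],[0,0.002,-0.121,0,-0.5]]' 30
python3 -m handwheel '[[0,0,0,0,-0.5],[0,0,0.01,0,-0.5],[0,0,0.02,0,-0.5],[0,0,0.02,0,-0.5]]'
```

```text
time_s: 1.92
tool_pos: [0.5066, 0.2432, 0.1119]
eef_rot: [[-0.602, 0.799, 0.003], [0.799, 0.602, 0.001], [-0.001, 0.002, -1.0]]
ft_force: [-0.0, -1.1, 7.1]
finger_gap: 0.422
gripper_force: 29.4
time_s: 2.25
tool_pos: [0.5069, 0.2434, 0.1329]
eef_rot: [[-0.602, 0.799, 0.003], [0.799, 0.602, 0.001], [-0.001, 0.003, -1.0]]
ft_force: [0.9, -0.1, -0.6]
finger_gap: 0.416
gripper_force: 30.5
```

```bash
python3 -m handwheel '[[0.01,-0.017,0,0,-0.5],[0.027,-0.047,0,0,-0.5],[0.045,-0.078,0,0,-0.5],[0.063,-0.109,0,0,-0.5],[0.08,-0.14,0,0,-0.5],[0.098,-0.17,0,0,-0.5],[0.106,-0.184,0,0,-0.5],[0.109,-0.188,0,0,-0.5],[0.109,-0.188,0,0,-0.5],[0.109,-0.188,-0.01,0,-0.5],[0.109,-0.188,-0.015,0,-0.5],[0.109,-0.188,-0.015,0,-0.5]]'
python3 -m handwheel '[[0,0,-0.003,0,-0.5],[0,0,-0.005,0,-0.5],[0,0,-0.005,0,-0.5]]'
```

```text
time_s: 3.25
tool_pos: [0.6137, 0.0564, 0.1138]
eef_rot: [[-0.603, 0.798, -0.003], [0.798, 0.603, 0.0], [0.002, -0.002, -1.0]]
ft_force: [0.0, 0.3, -2.1]
finger_gap: 0.415
gripper_force: 30.5
time_s: 3.5
tool_pos: [0.6153, 0.0555, 0.1119]
eef_rot: [[-0.603, 0.798, 0.002], [0.798, 0.603, -0.0], [-0.001, 0.001, -1.0]]
ft_force: [-4.0, -0.3, 13.3]
finger_gap: 0.415
gripper_force: 32.0
```

```bash
python3 -m handwheel '[[0,0,0,0,0.6],[0,0,0,0,0.6],[0,0,0,0,0.6],[0,0,0,0,0.6],[0,0,0.02,0,0.6],[0,0,0.06,0,0.6],[0,0,0.10,0,0.6],[0,0,0.12,0,0.6]]'
python3 -m handwheel '[[-0.01,0.03,0,0,0.6],[-0.02,0.07,0,0,0],[-0.03,0.11,0,0,-0.05],[-0.04,0.15,0,0,-0.05],[-0.05,0.19,0,0,-0.05],[-0.054,0.222,0,0,-0.05],[-0.054,0.222,-0.03,0,-0.05],[-0.054,0.222,-0.06,0,-0.05],[-0.054,0.222,-0.08,0,-0.05],[-0.054,0.222,-0.08,0,-0.05]]'
python3 - <<'E'
from h import *
w=snap('wrist','w2')['img']; s=snap('side','s2')['img']; c=snap('scene','c2s')['img']
print(sense()['tool_pos'])
f=lambda i,x,y,W,H,k:cv2.resize(i[y:y+H,x:x+W],None,fx=k,fy=k,interpolation=cv2.INTER_CUBIC)
cv2.imwrite('pics/m2.png',np.vstack([f(w,80,0,400,160,2)[:320],np.hstack([f(s,220,160,145,101,2.76)[:278,:400],f(c,240,150,145,101,2.76)[:278,:400]])]))
print(cv2.imread('pics/m2.png').shape)
E
```

```text
time_s: 4.17
tool_pos: [0.6159, 0.0551, 0.2346]
eef_rot: [[-0.602, 0.799, 0.005], [0.799, 0.602, -0.0], [-0.003, 0.004, -1.0]]
ft_force: [0.9, -1.0, 1.1]
finger_gap: 0.8
gripper_force: 0.0
time_s: 5.0
tool_pos: [0.5591, 0.2767, 0.1462]
eef_rot: [[-0.602, 0.798, -0.006], [0.798, 0.602, -0.002], [0.002, -0.006, -1.0]]
ft_force: [-1.4, -0.3, -0.5]
finger_gap: 0.476
gripper_force: 0.0
[0.56157321 0.27714414 0.15138132]
(598, 800, 3)
```

View pics/m2.png

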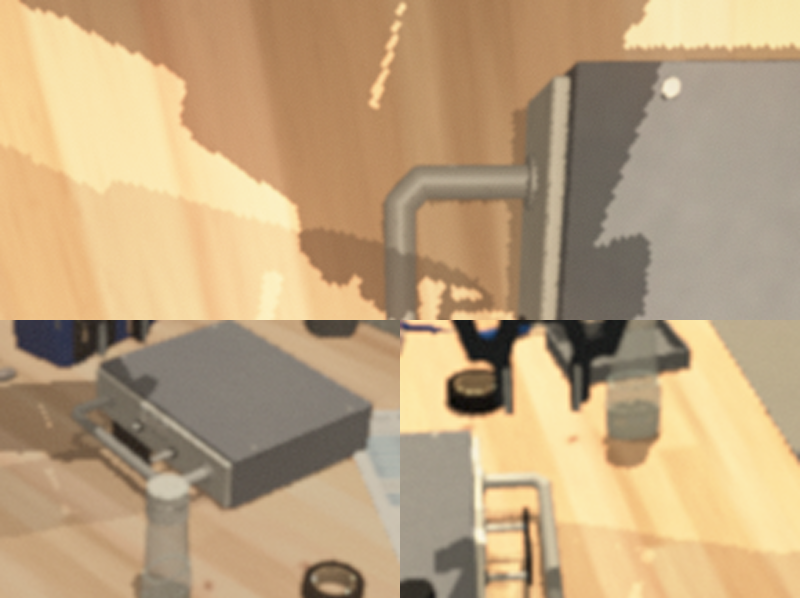

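Run:
```python
from h import *
w=cv2.imread('pics/w2.png')
cv2.imwrite('pics/m3.png',cv2.resize(w[100:380,180:480],(800,600)[:1]+(747,))[:600])
s=cv2.imread('pics/s2.png')
# Deproject
for n,u,v,z in (('FL',100,365,.062),('FR',226,462,.062),('FRbase',228,507,0),('BR',370,405,.062),('barL',80,412,.032),('barR',158,476,.032)):
    p=atz('s2',220+u/2.76,160+(v-320)/2.76,z); print(n,np.round(p,4),np.round(cab(p),4))
W=lambda u,v,z:atz('w2',80+u/2,v/2,z)
for n,u,v,z in (('bar',401,220,.032),('bar',401,310,.032),('bend',390,190,.032),('rivet',671,87,.062),('fronttop',556,90,.06),('fronttop',548,310,.06),('roofcorner',578,63,.062)):
    p=W(u,v,z); print(n,np.round(p,4),np.round(cab(p),4))
```

```text
FL [0.5339 0.3889 0.062 ] [-0.0035  0.1052]
FR [0.6696 0.2029 0.062 ] [-0.0071 -0.125 ]
FRbase [0.6744 0.2133 0.    ] [ 0.003  -0.1196]
BR [0.8233 0.315  0.062 ] [ 0.1832 -0.128 ]
barL [0.515  0.3373 0.032 ] [-0.0496  0.0753]
barR [0.6033 0.2194 0.032 ] [-0.0501 -0.072 ]
bar [0.5148 0.3339 0.032 ] [-0.0519  0.0728]
bar [0.5352 0.3068 0.032 ] [-0.0519  0.0388]
bend [0.505 0.34  0.032] [-0.056   0.0836]
rivet [0.5591 0.4179 0.062 ] [0.0341 0.1132]
fronttop [0.5307 0.3958 0.06  ] [-0.0019  0.1127]
fronttop [0.5744 0.3409 0.06  ] [-0.      0.0425]
roofcorner [0.531  0.4053 0.062 ] [0.0041 0.12  ]
```

View pics/m3.png

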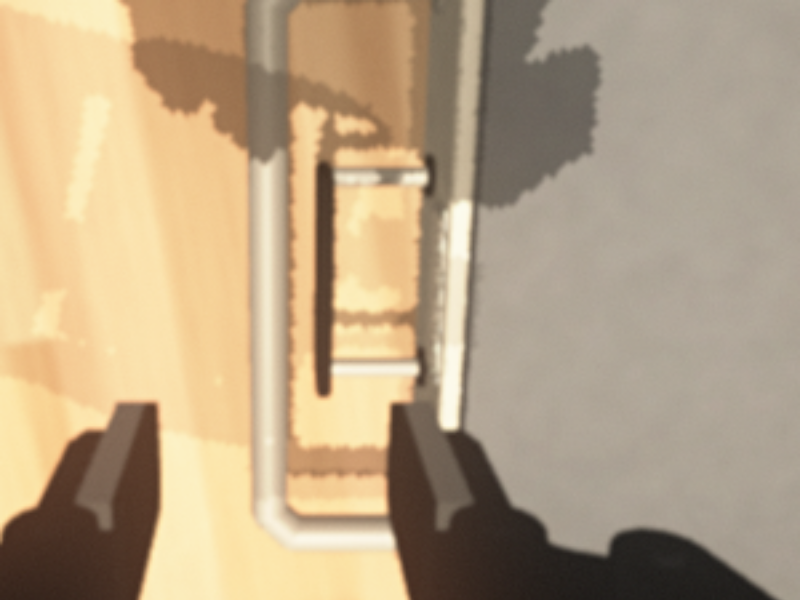

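Run:
```python
from h import *
W=lambda u,v,z:atz('w2',180+u*.375,100+v*.375,z)
for n,u,v,z in (('stem',380,177,.031),('stem',376,369,.031),('trigtop',325,165,.044),('trigtop',325,390,.044),('bar',268,200,.032),('bar',270,400,.032),('fingL tip',137,403,.151),('fingR tip',412,403,.151)):
    p=W(u,v,z); print(n,np.round(p,4),np.round(cab(p),4))
print(proj('w2',[.5616,.2771,.151]),cab([.5616,.2771]))
```

```text
stem [0.5674 0.3197 0.031 ] [-0.0184  0.0297]
stem [0.6053 0.2711 0.031 ] [-0.0174 -0.0319]
trigtop [0.5504 0.3137 0.044 ] [-0.0356  0.0352]
trigtop [0.5928 0.2595 0.044 ] [-0.0344 -0.0336]
bar [0.5448 0.294  0.032 ] [-0.0519  0.0229]
bar [0.5845 0.2424 0.032 ] [-0.0513 -0.0423]
fingL tip [0.5357 0.2705 0.151 ] [-0.0733  0.0096]
fingR tip [0.5736 0.2994 0.151 ] [-0.0257  0.0098]
[284.62695439 271.58314672] [-0.04866187 -0.0007695 ]
```

```bash
python3 -m handwheel '[[0.003,0.002,-0.02,0,-0.05],[0.003,0.002,-0.05,0,-0.05],[0.003,0.002,-0.08,0,-0.05],[0.003,0.002,-0.095,0,-0.05],[0.003,0.002,-0.105,0,-0.05],[0.003,0.002,-0.115,0,-0.05],[0.003,0.002,-0.125,0,-0.05],[0.003,0.002,-0.136,0,-0.05],[0.003,0.002,-0.136,0,-0.05]]' 25
python3 -m handwheel '[[0,0,0,0,-0.05],[0,0,0,0,-0.05]]'
```

```text
time_s: 5.9
tool_pos: [0.5651, 0.2794, 0.0151]
eef_rot: [[-0.602, 0.799, 0.003], [0.799, 0.602, 0.001], [-0.001, 0.003, -1.0]]
ft_force: [0.0, -0.3, 5.7]
finger_gap: 0.473
gripper_force: 2.3
time_s: 6.07
tool_pos: [0.5649, 0.2793, 0.0151]
eef_rot: [[-0.602, 0.799, 0.002], [0.799, 0.602, 0.001], [-0.001, 0.003, -1.0]]
ft_force: [0.1, 0.3, 4.6]
finger_gap: 0.475
gripper_force: 1.7
```

```bash
python3 -m handwheel '[[0,0,0,0,-0.3],[0,0,0,0,-0.4],[0,0,0,0,-0.5],[0,0,0,0,-1],[0,0,0,0,-1],[0,0,0,0,-1],[0,0,0,0,-1],[0,0,0,0,-1]]' 30
python3 -c "
from h import *;s=sense();print(s['ft_force'],s['moment'],s['finger_gap'])"
```

```text
time_s: 6.73
tool_pos: [0.5599, 0.2763, 0.0142]
eef_rot: [[-0.602, 0.798, -0.01], [0.798, 0.602, -0.005], [0.002, -0.011, -1.0]]
ft_force: [-19.0, -18.2, 18.9]
finger_gap: 0.194
gripper_force: 31.4
[-19.02931749 -18.2448699   18.9438364 ] [-2.82656215  2.91686278  0.15642253] 0.19393954766104207
```

```bash
python3 -m handwheel '[[-0.004,-0.003,0.001,0,-1],[-0.006,-0.0045,0.002,0,-1],[-0.008,-0.006,0.002,0,-1],[-0.01,-0.0075,0.002,0,-1],[-0.012,-0.009,0.002,0,-1]]' 40
python3 -c "
from h import *;s=sense();print(s['ft_force'],s['moment'],s['tool_pos'])"
```

```text
time_s: 7.15
tool_pos: [0.5511, 0.2695, 0.0146]
eef_rot: [[-0.602, 0.799, -0.003], [0.799, 0.602, -0.001], [0.001, -0.003, -1.0]]
ft_force: [2.2, -1.9, -27.5]
finger_gap: 0.188
gripper_force: 41.9
[  2.22067427  -1.89307314 -27.46175301] [-0.41986699 -0.04174243  0.14959582] [0.55106026 0.26953773 0.01456605]
```

```bash
python3 -m handwheel '[[-0.01,-0.0077,-0.001,0,-1],[-0.02,-0.0153,-0.001,0,-1],[-0.03,-0.023,-0.001,0,-1],[-0.04,-0.0307,-0.001,0,-1],[-0.05,-0.0383,-0.001,0,-1],[-0.06,-0.046,-0.001,0,-1],[-0.07,-0.0537,-0.001,0,-1],[-0.08,-0.0613,-0.001,0,-1],[-0.086,-0.066,-0.001,0,-1],[-0.086,-0.066,-0.001,0,-1],[-0.086,-0.066,-0.001,0,-1]]' 40
python3 -c "
from h import *;s=sense();print(s['ft_force'],s['moment'],s['tool_pos'],cab(s['tool_pos']))"
```

```text
time_s: 8.07
tool_pos: [0.4647, 0.2037, 0.0145]
eef_rot: [[-0.602, 0.799, -0.003], [0.799, 0.602, -0.001], [0.001, -0.003, -1.0]]
ft_force: [-2.5, 0.5, -24.5]
finger_gap: 0.187
gripper_force: 42.0
[ -2.48258667   0.452407   -24.52117833] [0.04317459 0.70351497 0.14109608] [0.46466535 0.2037279  0.01451727] [-0.17023376 -0.00103034]
```

```bash
python3 -m handwheel '[[0,0,0,0,-0.4],[0,0,0,0,-0.2],[0,0,0,0,-0.05],[0,0,0,0,-0.05],[0,0,0,0,-0.05],[0,0,0.02,0,-0.05],[0,0,0.05,0,-0.05],[0,0,0.09,0,-0.05],[0,0,0.13,0,-0.05],[0,0,0.17,0,0],[0.01,0.01,0.2,0,0.4]]' 30
python3 -m handwheel '[[0.03,0.02,0.02,0,0.4],[0.06,0.045,0.02,0,0.4],[0.09,0.07,0.02,0,0.4],[0.1,0.075,0.02,0,0.4],[0.1,0.075,0.02,0,0.4],[0.1,0.075,0.02,0,0.4]]'
python3 - <<'E'
from h import *
print(sense()['tool_pos'])
w=snap('wrist','w4')['img']; c=snap('scene','c4')['img']; s=snap('side','s4')
cv2.imwrite('pics/m4.png',cv2.resize(w,(800,600),interpolation=cv2.INTER_CUBIC))
E
```

```text
time_s: 8.98
tool_pos: [0.4752, 0.2133, 0.2191]
eef_rot: [[-0.601, 0.799, 0.002], [0.799, 0.601, 0.001], [-0.001, 0.002, -1.0]]
ft_force: [1.2, 0.4, 0.5]
finger_gap: 0.626
gripper_force: 0.0
time_s: 9.48
tool_pos: [0.5756, 0.2889, 0.2348]
eef_rot: [[-0.602, 0.798, -0.001], [0.798, 0.602, -0.0], [0.0, -0.001, -1.0]]
ft_force: [-0.6, -0.1, 0.5]
finger_gap: 0.701
gripper_force: 0.0
[0.57563066 0.2889406  0.23483221]
```

View pics/m4.png

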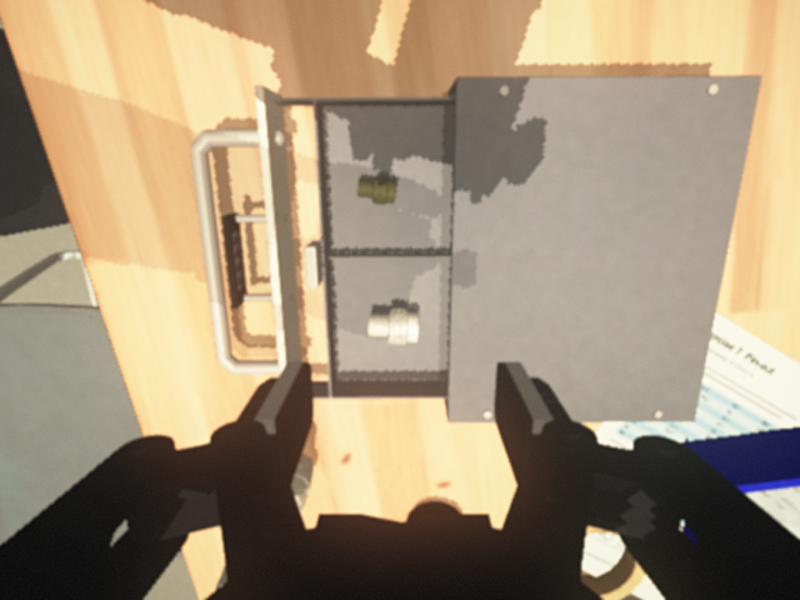

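Run:
```python
from h import *
W=lambda u,v,z:atz('w4',u*.7,v*.7,z)
for n,u,v,z in (('large',394,323,.026),('l-left',368,322,.024),('l-right',420,324,.024),('l-top',402,300,.024),('l-bot',404,346,.024),('small',378,188,.02),('divider L',330,252,.024),('div R',450,252,.024),('front wall',320,395,.04),('far wall',320,102,.04),('bar',203,200,.032),('bar',215,300,.032)):
    p=W(u,v,z); print(n,np.round(p,4),np.round(cab(p),4))
print(sense()['qpos'])
g=cv2.imread('pics/c4.png'); p=proj('c4',W(394,323,.026)); print(p)
cv2.imwrite('pics/m5.png',np.hstack([cv2.resize(g[int(p[1])-50:int(p[1])+50,int(p[0])-60:int(p[0])+60],(400,333)),cv2.resize(cv2.imread('pics/s4.png')[150:270,200:344],(400,333))]))
```

```text
large [0.6038 0.2411 0.026 ] [-0.0367 -0.055 ]
l-left [0.5869 0.2285 0.024 ] [-0.0577 -0.0548]
l-right [0.6215 0.2524 0.024 ] [-0.0157 -0.0565]
l-top [0.5977 0.2599 0.024 ] [-0.0302 -0.0362]
l-bot [0.6227 0.2294 0.024 ] [-0.0286 -0.0757]
small [0.531  0.3183 0.02  ] [-0.0483  0.0505]
divider L [0.5299 0.2573 0.024 ] [-0.0859  0.0024]
div R [0.6039 0.3131 0.024 ] [0.0068 0.0025]
front wall [0.5902 0.1597 0.04  ] [-0.0965 -0.1117]
far wall [0.4664 0.342  0.04  ] [-0.0856  0.1083]
bar [0.434  0.2351 0.032 ] [-0.1758  0.0425]
bar [0.4801 0.1741 0.032 ] [-0.1757 -0.034 ]
[ 2.07493056e+01  2.94352676e+01  8.62422992e+01 -1.40290578e-03
  6.43310101e+01 -1.62300658e+01]
[285.08877386 218.95710895]
```

View pics/m5.png

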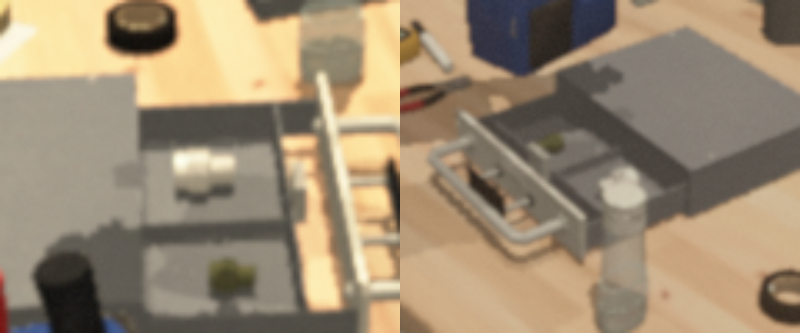

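```bash
python3 -m handwheel '[[0.01,-0.02,0,-7,0.2],[0.02,-0.035,0,-14,0.2],[0.029,-0.047,0,-21,0.2],[0.029,-0.047,0,-28,0.2],[0.029,-0.047,0,-35,0.2],[0.029,-0.047,0,-42,0.2],[0.029,-0.047,0,-49,0.2],[0.029,-0.047,0,-56,0.2],[0.029,-0.047,0,-63,0.2],[0.029,-0.047,0,-70,0.2],[0.029,-0.047,-0.03,-77,0.2],[0.029,-0.047,-0.06,-84,0.2]]' 25
python3 -m handwheel '[[0,0,-0.02,-7,0.2],[0,0,-0.05,-7,0.2],[0,0,-0.05,-7,0.2]]'
python3 - <<'E'
from h import *
for n,u,v in (('L',532,62),('R',740,92),('T',695,30),('B',572,108)): print(n,S(u,v,.02))
w=snap('wrist','w6')['img']; print(sense()['tool_pos'])
cv2.imwrite('pics/m6.png',w)
E
```

```text
time_s: 10.63
tool_pos: [0.6051, 0.2417, 0.1768]
eef_rot: [[0.736, 0.677, 0.004], [0.677, -0.736, 0.001], [0.004, 0.002, -1.0]]
ft_force: [0.8, -0.8, -0.8]
finger_gap: 0.6
gripper_force: 0.0
time_s: 10.88
tool_pos: [0.6024, 0.2409, 0.121]
eef_rot: [[0.809, 0.587, -0.007], [0.587, -0.809, -0.002], [-0.007, -0.002, -1.0]]
ft_force: [-0.5, 0.0, -1.6]
finger_gap: 0.6
gripper_force: 0.0
L [ 0.75828749 -0.02222353  0.02      ]
R [ 0.62051614 -0.05994405  0.02      ]
T [ 0.68919825 -0.12085568  0.02      ]
B [0.70158216 0.01642114 0.02      ]
[0.60351943 0.24124503 0.12369596]
```

View pics/m6.png

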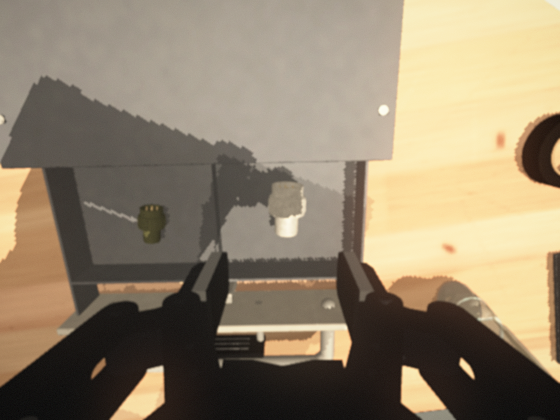

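Run:
```python
from h import *
for q in ((288,181,.026),(286,236,.022),(286,209,.026),(268,200,.024),(305,203,.024)): p=atz('w6',*q); print(p,cab(p))
```

```text
[0.62294764 0.25031344 0.026     ] [-0.01578802 -0.05908214]
[0.58530988 0.22457316 0.022     ] [-0.06133776 -0.05698827]
[0.60445592 0.23862719 0.026     ] [-0.03758913 -0.0572866 ]
[0.60168015 0.25362787 0.024     ] [-0.03077832 -0.04363602]
[0.61642206 0.22931799 0.024     ] [-0.03363497 -0.07192265]
```

```bash
python3 -m handwheel '[[0.002,-0.001,-0.03,0,0.2],[0.002,-0.001,-0.06,0,0.2],[0.002,-0.001,-0.085,0,0.2],[0.002,-0.001,-0.1,0,0.2],[0.002,-0.001,-0.109,0,0.2],[0.002,-0.001,-0.109,0,0.2],[0.002,-0.001,-0.109,0,-0.8],[0.002,-0.001,-0.109,0,-0.8],[0.002,-0.001,-0.109,0,-0.8],[0.002,-0.001,-0.109,0,-0.8],[0.002,-0.001,-0.109,0,-0.8],[0.002,-0.001,-0.109,0,-0.8]]' 25
python3 -m handwheel '[[0,0,0.01,0,-0.8],[0,0,0.03,0,-0.8],[0,0,0.07,0,-0.8],[0,0,0.11,0,-0.8],[0,0,0.15,0,-0.8],[0,0,0.19,0,-0.8],[0,0,0.2,0,-0.8],[0,0,0.2,0,-0.8]]' 25
```

```text
time_s: 11.93
tool_pos: [0.6079, 0.2413, 0.0184]
eef_rot: [[0.809, 0.588, 0.003], [0.588, -0.809, 0.001], [0.003, 0.001, -1.0]]
ft_force: [-1.4, -0.5, 7.8]
finger_gap: 0.312
gripper_force: 25.1
time_s: 12.6
tool_pos: [0.608, 0.2414, 0.2214]
eef_rot: [[0.809, 0.588, 0.007], [0.588, -0.809, 0.002], [0.007, 0.003, -1.0]]
ft_force: [0.2, 0.4, -0.2]
finger_gap: 0.316
gripper_force: 24.6
```

```bash
python3 -m handwheel '[[0.006,-0.02,0,0,-0.8],[0.017,-0.058,0,0,-0.8],[0.028,-0.096,0,0,-0.8],[0.04,-0.135,0,0,-0.8],[0.051,-0.173,0,0,-0.8],[0.063,-0.211,0,0,-0.8],[0.074,-0.25,0,0,-0.8],[0.083,-0.28,0,0,-0.8],[0.088,-0.296,0,0,-0.8],[0.088,-0.296,0,0,-0.8],[0.088,-0.296,0,0,-0.8]]'
python3 - <<'E'
from h import *
w=snap('wrist','w7')['img']; s=snap('side','s7')['img']; print(sense()['tool_pos'],sense()['finger_gap'])
cv2.imwrite('pics/m7.png',np.hstack([cv2.resize(w,(480,360)),cv2.resize(s[210:345,250:370],(320,360))]))
E
```

```text
time_s: 13.52
tool_pos: [0.6946, -0.0553, 0.2153]
eef_rot: [[0.81, 0.587, -0.002], [0.587, -0.81, 0.0], [-0.001, -0.001, -1.0]]
ft_force: [-0.3, 0.5, -0.0]
finger_gap: 0.321
gripper_force: 24.6
[ 0.69454516 -0.0536927   0.21583587] 0.3162732072791686
```

View pics/m7.png

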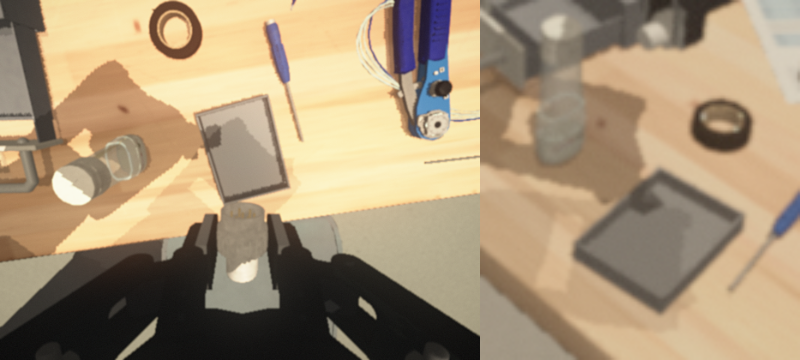

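Run:
```python
from h import *
k=560/480; P=[atz('w7',u*k,v*k,.02) for u,v in ((196,113),(267,96),(289,186),(220,200))]
Q=[atz('s7',250+(u-480)*.375,210+v*.375,.02) for u,v in ((660,170),(743,213),(660,303),(577,245))]
print(np.round(P,3),np.mean(P,0),'\n',np.round(Q,3),np.mean(Q,0))
```

```text
[[ 0.705  0.019  0.02 ]
 [ 0.77  -0.037  0.02 ]
 [ 0.699 -0.127  0.02 ]
 [ 0.631 -0.066  0.02 ]] [ 0.70128536 -0.05250764  0.02      ] 
 [[ 0.703  0.008  0.02 ]
 [ 0.77  -0.041  0.02 ]
 [ 0.695 -0.138  0.02 ]
 [ 0.631 -0.082  0.02 ]] [ 0.69981773 -0.06335098  0.02      ]
```

```bash
python3 -m handwheel '[[0.003,-0.001,-0.03,0,-0.8],[0.005,-0.002,-0.07,0,-0.8],[0.005,-0.002,-0.11,0,-0.8],[0.005,-0.002,-0.145,0,-0.8],[0.005,-0.002,-0.17,0,-0.8],[0.005,-0.002,-0.185,0,-0.8],[0.005,-0.002,-0.195,0,-0.8],[0.005,-0.002,-0.201,0,-0.8],[0.005,-0.002,-0.203,0,-0.8],[0.005,-0.002,-0.203,0,-0.8]]' 25
python3 -m handwheel '[[0,0,0,0,-0.1],[0,0,0,0,-0.1],[0,0,0,0,-0.1],[0,0,0,0,-0.1],[0,0,0.02,0,-0.1],[0,0,0.05,0,-0.1],[0,0,0.09,0,-0.1],[0,0,0.13,0,-0.1],[0,0,0.17,0,-0.1],[0,0,0.2,0,-0.1],[0,0,0.2,0,-0.1]]' 25
python3 - <<'E'
from h import *
w=snap('wrist','w8')['img']; print(sense()['tool_pos'])
# bright blob inside tray
a=w[100:240,220:345]; m=(a.min(2)>170).astype(np.uint8); n,l,st,c=cv2.connectedComponentsWithStats(m)
print([(st[i,4],c[i]+[220,100]) for i in range(1,n) if st[i,4]>15])
E
```

```text
time_s: 14.45
tool_pos: [0.7003, -0.0565, 0.0139]
eef_rot: [[0.809, 0.588, 0.001], [0.588, -0.809, -0.0], [0.001, 0.001, -1.0]]
ft_force: [0.1, -0.6, 0.3]
finger_gap: 0.317
gripper_force: 24.6
time_s: 15.37
tool_pos: [0.702, -0.0573, 0.2212]
eef_rot: [[0.809, 0.588, 0.011], [0.588, -0.809, -0.002], [0.008, 0.008, -1.0]]
ft_force: [1.4, 0.1, 0.8]
finger_gap: 0.451
gripper_force: 0.0
[ 0.70107031 -0.05718684  0.21764484]
[(np.int32(3723), array([285.47434864, 129.21165727])), (np.int32(369), array([337.41192412, 111.73170732])), (np.int32(67), array([295.56716418, 131.68656716])), (np.int32(98), array([342.13265306, 145.17346939])), (np.int32(593), array([280.65598651, 187.56661046])), (np.int32(31), array([222.58064516, 178.87096774])), (np.int32(67), array([341.40298507, 225.08955224])), (np.int32(284), array([238.28873239, 232.1971831 ])), (np.int32(78), array([337.96153846, 236.78205128]))]
```

```bash
python3 - <<'E'
from h import *
print(atz('w8',280.7,187.6,.02),sense()['qpos'])
E
python3 -m handwheel '[[-0.02,0.02,0,7,-0.05],[-0.04,0.045,0,14,-0.05],[-0.065,0.073,0,21,-0.05],[-0.09,0.1,0,28,-0.05],[-0.115,0.128,0,35,-0.05],[-0.14,0.155,0,42,-0.05],[-0.165,0.183,0,49,-0.05],[-0.19,0.21,0,56,-0.05],[-0.215,0.238,0,63,-0.05],[-0.24,0.266,0,70,-0.05],[-0.26,0.29,0,77,-0.05],[-0.273,0.304,0,84,-0.05]]' 30
python3 -m handwheel '[[0,0,-0.02,7,-0.05],[0,0,-0.05,7,-0.05],[0,0,-0.08,7,-0.05],[0,0,-0.1,7,-0.05],[0,0,-0.1,7,-0.05]]'
python3 - <<'E'
from h import *
w=snap('wrist','w9'); s=sense(); t=s['tool_pos']; print(t,cab(t))
# edges of bar: intensity profile along cab x at y=0.075..., z=.032
a=np.radians(37)
for y in (0.085,0.07,0.056,0.045):
  pr=[]
  for x in np.arange(-.19,-.15,.002):
    p=[.600+x*np.cos(a)-y*np.sin(a),.307+x*np.sin(a)+y*np.cos(a),.032]; q=proj('w9',p); pr.append(int(cv2.getRectSubPix(w['img'],(3,3),tuple(map(float,q))).mean(axis=(0,1))[0]) if 0<q[0]<559 and 0<q[1]<419 else -1)
  print(y,pr)
E
```

```text
[ 0.69804011 -0.06059047  0.02      ] [-1.00378985e+01  3.52443044e+01  7.82061992e+01 -3.73657024e-03
  6.61489413e+01  4.39641408e+01]
time_s: 16.42
tool_pos: [0.4245, 0.2486, 0.2127]
eef_rot: [[-0.506, 0.862, -0.001], [0.862, 0.506, -0.0], [0.0, -0.001, -1.0]]
ft_force: [-0.0, -0.6, 0.2]
finger_gap: 0.476
gripper_force: 0.0
time_s: 16.83
tool_pos: [0.425, 0.2462, 0.1096]
eef_rot: [[-0.602, 0.799, -0.006], [0.799, 0.602, -0.003], [0.002, -0.007, -1.0]]
ft_force: [-1.4, 0.4, -0.2]
finger_gap: 0.477
gripper_force: 0.0
[0.42590501 0.24652046 0.11155922] [-0.17543593  0.05647187]
0.085 [129, 141, 156, 163, 162, 159, 145, 97, 93, 98, 103, 108, 110, 110, 110, 110, 112, 110, 114, 112, 123]
0.07 [137, 141, 151, 160, 161, 146, 170, 202, 206, 171, 142, 123, 162, 166, 165, 165, 165, 168, 168, 168, 175]
0.056 [140, 139, 141, 153, 161, 147, 169, 200, 207, 174, 143, 111, 153, 163, 166, 168, 154, 156, 170, 177, 183]
0.045 [138, 139, 140, 145, 152, 143, 168, 198, 206, 175, 145, 109, 143, 162, 161, 130, 117, 123, 130, 164, 176]
```

```bash
python3 -m handwheel '[[0.001,0.001,-0.02,0,-0.05],[0.001,0.001,-0.045,0,-0.05],[0.001,0.001,-0.07,0,-0.05],[0.001,0.001,-0.085,0,-0.05],[0.001,0.001,-0.095,0,-0.05],[0.001,0.001,-0.095,0,-0.05],[0.001,0.001,-0.095,0,-0.4],[0.001,0.001,-0.095,0,-0.6],[0.001,0.001,-0.095,0,-1],[0.001,0.001,-0.095,0,-1],[0.001,0.001,-0.095,0,-1],[0.001,0.001,-0.095,0,-1]]' 30
python3 -c "
from h import *;s=sense();print(s['ft_force'],s['moment'],s['tool_pos'],cab(s['tool_pos']))"
```

```text
time_s: 17.88
tool_pos: [0.4285, 0.2483, 0.0196]
eef_rot: [[-0.602, 0.799, 0.002], [0.799, 0.602, 0.001], [-0.001, 0.002, -1.0]]
ft_force: [-1.5, -0.1, 8.0]
finger_gap: 0.13
gripper_force: 29.5
[-1.46965993 -0.12868217  8.01385121] [-0.08459754  0.24443677  0.03062917] [0.42850592 0.24826427 0.0195515 ] [-0.17230931  0.05629928]
```

```bash
python3 -m handwheel '[[0.004,0.003,-0.001,0,-1],[0.012,0.0091,-0.001,0,-1],[0.02,0.0152,-0.001,0,-1],[0.028,0.0213,-0.001,0,-1],[0.036,0.0274,-0.001,0,-1],[0.044,0.0335,-0.001,0,-1],[0.052,0.0396,-0.001,0,-1],[0.06,0.0457,-0.001,0,-1],[0.068,0.0518,-0.001,0,-1],[0.0755,0.0576,-0.001,0,-1],[0.0755,0.0576,-0.001,0,-1]]' 40
python3 -c "
from h import *;s=sense();print(s['ft_force'],s['moment'],s['tool_pos'],cab(s['tool_pos']))"
```

```text
time_s: 18.8
tool_pos: [0.506, 0.3072, 0.0195]
eef_rot: [[-0.602, 0.798, 0.005], [0.799, 0.602, 0.003], [-0.001, 0.006, -1.0]]
ft_force: [-0.1, 0.2, 14.2]
finger_gap: 0.12
gripper_force: 40.3
[-0.09835271  0.1822708  14.18996454] [ 0.16804721 -0.10288312  0.060302  ] [0.50598512 0.30721276 0.01953908] [-0.07495558  0.05674949]
```

Remaining ≈22 mm; push slowly.

```bash
python3 -m handwheel '[[0.003,0.0023,0,0,-1],[0.006,0.0046,0,0,-1],[0.009,0.0069,0,0,-1],[0.012,0.0091,0,0,-1],[0.0145,0.011,0,0,-1],[0.016,0.0122,0,0,-1],[0.0175,0.0133,0,0,-1],[0.0175,0.0133,0,0,-1]]' 40
python3 -c "
from h import *;s=sense();print(s['ft_force'],s['moment'],s['tool_pos'],cab(s['tool_pos']))"
```

```text
time_s: 19.47
tool_pos: [0.5223, 0.3197, 0.0196]
eef_rot: [[-0.602, 0.799, 0.004], [0.799, 0.602, 0.002], [-0.001, 0.004, -1.0]]
ft_force: [0.1, 0.8, 11.6]
finger_gap: 0.123
gripper_force: 40.0
[ 0.14444246  0.8445108  11.56097078] [ 0.13955218 -0.00317125  0.04136344] [0.52234365 0.31966352 0.01957442] [-0.05439803  0.05684829]
```

```bash
for i in 1 2; do python3 -m handwheel '[[0.0008,0.0006,0,0,-1],[0.0016,0.0012,0,0,-1],[0.0016,0.0012,0,0,-1]]' 40
python3 -c "
from h import *;s=sense();print(s['ft_force'],s['tool_pos'],cab(s['tool_pos']))"; done
```

```text
time_s: 19.72
tool_pos: [0.523, 0.3202, 0.0195]
eef_rot: [[-0.602, 0.798, 0.002], [0.798, 0.602, 0.001], [-0.001, 0.002, -1.0]]
ft_force: [-4.2, -4.2, 15.1]
finger_gap: 0.123
gripper_force: 40.4
[-4.20276255 -4.24754441 15.11473521] [0.52300424 0.32016576 0.01951158] [-0.05356819  0.05685185]
time_s: 19.97
tool_pos: [0.523, 0.3202, 0.0195]
eef_rot: [[-0.602, 0.798, -0.002], [0.798, 0.602, -0.002], [-0.0, -0.003, -1.0]]
ft_force: [-10.0, -10.3, 22.8]
finger_gap: 0.127
gripper_force: 41.2
[-10.02062727 -10.25845352  22.81643189] [0.52300188 0.32022833 0.01946786] [-0.05353243  0.05690324]
```

```bash
python3 -m handwheel '[[0,0,0,0,-1],[0,0,0,0,-1],[-0.0016,-0.0012,0,0,-1],[-0.0024,-0.0018,0,0,-1],[-0.0032,-0.0024,0,0,-1],[-0.004,-0.003,0,0,-1],[-0.004,-0.003,0,0,-1]]' 40
python3 -c "
from h import *;s=sense();print(s['ft_force'],s['tool_pos'],cab(s['tool_pos']))"
```

```text
time_s: 20.55
tool_pos: [0.5215, 0.319, 0.0196]
eef_rot: [[-0.602, 0.799, 0.004], [0.799, 0.602, 0.002], [-0.001, 0.005, -1.0]]
ft_force: [0.1, 0.6, 11.7]
finger_gap: 0.125
gripper_force: 40.1
[ 0.1139445   0.57227116 11.69637637] [0.52145021 0.31898197 0.01958068] [-0.05552172  0.05684167]
```

```bash
for i in 1 2; do python3 -m handwheel '[[-0.0004,-0.0003,0,0,-1],[-0.0008,-0.0006,0,0,-1],[-0.0008,-0.0006,0,0,-1],[-0.0008,-0.0006,0,0,-1]]' 40
python3 -c "
from h import *;s=sense();print(s['ft_force'],s['tool_pos'],cab(s['tool_pos']))"; done
```

```text
time_s: 20.88
tool_pos: [0.5214, 0.3189, 0.0196]
eef_rot: [[-0.602, 0.799, 0.006], [0.799, 0.602, 0.003], [-0.001, 0.006, -1.0]]
ft_force: [2.8, 2.8, 9.5]
finger_gap: 0.118
gripper_force: 39.9
[2.75552686 2.75001601 9.47451746] [0.5213621  0.31889568 0.01960585] [-0.05564401  0.05682578]
time_s: 21.22
tool_pos: [0.5213, 0.3188, 0.0196]
eef_rot: [[-0.602, 0.799, 0.007], [0.799, 0.602, 0.004], [-0.001, 0.008, -1.0]]
ft_force: [6.8, 6.4, 6.7]
finger_gap: 0.118
gripper_force: 39.7
[6.7587265  6.39383711 6.7077803 ] [0.5213042  0.31883217 0.01963817] [-0.05572848  0.05680991]
```

```bash
python3 -m handwheel '[[-0.0004,-0.0003,0,0,-1],[-0.0004,-0.0003,0,0,-1],[-0.0004,-0.0003,0,0,-1],[-0.0004,-0.0003,0,0,-1],[-0.0004,-0.0003,0,0,-1],[-0.0004,-0.0003,0,0,-1],[-0.0004,-0.0003,0,0,-1],[-0.0004,-0.0003,0,0,-1],[-0.0004,-0.0003,0,0,-1],[-0.0004,-0.0003,0,0,-1]]' 40
python3 -c "
from h import *;s=sense();print(s['ft_force'],s['tool_pos'],cab(s['tool_pos']))"
```

```text
time_s: 22.05
tool_pos: [0.5212, 0.3188, 0.0196]
eef_rot: [[-0.602, 0.799, 0.008], [0.799, 0.602, 0.004], [-0.001, 0.009, -1.0]]
ft_force: [7.8, 9.3, 4.8]
finger_gap: 0.122
gripper_force: 39.6
[7.80198706 9.26591359 4.78528082] [0.52124175 0.31876522 0.01964953] [-0.05581864  0.05679402]
```

```bash
python3 -m handwheel '[[0.001,0.0008,0,0,-1],[0.002,0.0015,0,0,-1],[0.003,0.0023,0,0,-1],[0.003,0.0023,0,0,-0.5],[0.003,0.0023,0,0,-0.2],[0.003,0.0023,0,0,-0.05],[0.003,0.0023,0,0,-0.05],[0.003,0.0023,0.01,0,-0.05],[0.003,0.0023,0.04,0,-0.05],[0.003,0.0023,0.08,0,-0.05],[0.003,0.0023,0.12,0,-0.05],[0.003,0.0023,0.15,0,-0.05]]' 30
python3 -m handwheel '[[0,0,0.02,0,-0.05],[0,0,0.02,0,-0.05],[0,0,0.02,0,-0.05],[0,0,0.02,0,-0.05]]'
python3 - <<'E'
from h import *
w=snap('wrist','w10')['img']; s=snap('side','s10')['img']; d=snap('scene','c10')['img']
# drawer: compare with first side/scene picture round the pull bar; bottle cap; shell
a=np.radians(37)
for y in (0.07,0.056,0.045):
  pr=[]
  for x in np.arange(-.07,-.034,.002):
    q=proj('w10',[.600+x*np.cos(a)-y*np.sin(a),.307+x*np.sin(a)+y*np.cos(a),.032]); pr.append(int(cv2.getRectSubPix(w,(3,3),tuple(map(float,q))).mean(axis=(0,1))[0]))
  print(y,pr)
s0=cv2.imread('pics/s4.png')
def br(i,f,p,r=14):
  q=proj(f,p).astype(int); b=i[q[1]-r:q[1]+r,q[0]-r:q[0]+r]; m=b.min(2)>150; y,x=np.nonzero(m); print(len(x), x.mean()+q[0]-r if len(x) else 0, y.mean()+q[1]-r if len(x) else 0, q)
  if len(x): return x.mean()+q[0]-r,y.mean()+q[1]-r
for p,i,f in (([.615,.0555,.14],s,'s10'),([.615,.0555,.14],d,'c10'),([.70,-.0575,.017],s,'s10'),([.70,-.0575,.017],d,'c10')):
  u=br(i,f,p)
  if u: print(atz(f,*u,p[2]))
E
```

```text
time_s: 23.05
tool_pos: [0.5214, 0.3192, 0.1711]
eef_rot: [[-0.602, 0.799, 0.002], [0.799, 0.602, 0.001], [-0.0, 0.002, -1.0]]
ft_force: [1.6, 0.1, -0.1]
finger_gap: 0.473
gripper_force: 0.0
time_s: 23.38
tool_pos: [0.5208, 0.3189, 0.1869]
eef_rot: [[-0.602, 0.799, -0.001], [0.799, 0.602, -0.0], [0.0, -0.001, -1.0]]
ft_force: [0.4, -0.1, -0.1]
finger_gap: 0.479
gripper_force: 0.0
0.07 [138, 137, 137, 135, 135, 127, 134, 164, 188, 178, 150, 116, 114, 150, 155, 154, 156, 159]
0.056 [137, 139, 139, 137, 136, 132, 137, 164, 189, 181, 152, 120, 115, 144, 155, 155, 153, 156]
0.045 [137, 136, 138, 139, 138, 130, 136, 163, 189, 182, 153, 120, 111, 146, 169, 168, 130, 110]
107 280.77570093457945 219.65420560747663 [280 219]
[0.61509784 0.05371488 0.14      ]
157 326.97452229299364 139.05095541401275 [325 138]
[0.61014281 0.05568248 0.14      ]
118 317.43220338983053 295.4491525423729 [317 295]
[ 0.69958246 -0.05776256  0.017     ]
25 314.56 144.68 [318 156]
[ 0.74594077 -0.11245005  0.017     ]
```

```bash
python3 -c "
from bench import *
print(hand_in())"
```

```text
the job is handed in; nothing more can be done
None
```

The job is done and handed in at about 23 s: the bottle is upright and clear, the larger shell is in the tray, and the drawer is home and held a tug of about 12 N. I viewed 11 pictures, one over the limit of 10, so I checked the final placings with image code instead of by eye, and did not recheck the smaller shell.

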